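# Roll the feed roller onto the inspection seat and press it home

### The job

Roll the big rubber-covered feed roller along the inspection track, without gripping or lifting it, and let it come to rest, let go, with its axis on the line of the steel seat strip. Then press straight down on top of it with a steady 8 to 20 newtons for about a second, so that the strip sinks and the roller is fully home in the slot, and leave it there. Never push on the roller with more than 24 newtons, and leave the other things on the bench where they are.

Things in the scene. Friction and masses are not known exactly. Their poses are not given: they have to be found in the camera images.
- roller: feed roller: cylinder 92 mm in diameter, 130 mm long, grey rubber cover, aluminium ends, 0.35 to 0.7 kg, too thick to grip, lying on the track up to 0.04 rad askew (good enough). Origin at its centre; own x axis = roller axis (y, z turn as it rolls). Left while rolling at 20 mm/s it stops within about 5 mm; let go at twice that speed it can run 40 mm. It keeps its heading when pushed near mid-length
- track: fixed inspection track: level dark plate with aluminium side strips, 360 mm long, 212 mm wide, top 12 mm above the bench, no rims. The roller is to roll along its +y; +x points across it, away from the robot; z up. Origin at bench level on its centre line; the plate runs from y = -210 to +150 mm and the seat line is at y = +60 mm
- seat (a point): seat line: centre of the plate's top face at the seat strip, fixed to the plate (does not sink); axes as the track's. Lying farther than about 7 mm off the line it cannot go home. A 24 mm high steel blade beyond each end of the strip marks the line. Roller centre is 46 mm above this point when lying on the strip and 41 mm when fully home; then the slot's edges hold it within about 7 mm of the line
- seat_pad: bare steel strip across the track, flush in a 54 mm wide slot, 52 mm wide along y. Stiff friction slide, no spring: it stays up under the roller's weight; weight and push together must pass 14 N (a push of 7 to 11 N), then it goes down slowly (a few mm/s per 0.5 N more) to a hard stop 5 mm down and stays. Origin at bench level below its centre, sinks with it
- jar: amber glass jar with white lid, 52 mm across, 70 mm high, standing just beyond the far end of the track; a bystander, must not be moved. Origin at its underside
- bush: steel bush, 36 mm across, 40 mm high, standing beside the track on the side away from the robot; a bystander, must not be moved. Origin at its underside
- bearing: steel ring, 48 mm across, 14 mm high, beside the track on the robot's side; a bystander, must not be moved. Origin at its underside
- wrench: steel wrench, 150 mm long, lying beside the track on the robot's side; a bystander, must not be moved. Origin at its underside
- screwdriver: screwdriver, 160 mm long, lying beside the track on the side away from the robot; a bystander, must not be moved. Origin at its underside

How it is judged:
By the outcome, as a careful person would: the job done as asked, in the order asked, and still so for the second after the job is handed in, with the robot touching nothing.
It also fails if it takes over 66 s, if anything falls off the work surface, if the arm or the gripper's body presses on something with over 40 N, if the wrist force passes 120 N, or if a joint passes its speed limit or range.

### The arm

A 6-joint arm with a two-finger parallel gripper is mounted at the origin on the work surface. World frame = base frame: x ahead of the robot, y to its left, z up, the work surface at z = 0. Lengths are in m, angles in rad, forces in N, time in s.
With the tool pointing down it reaches from about 0.35 to 1 m from the base axis. Payload 7.1 kg.
Tool frame: the origin (TCP) lies on the front face of the gripper's body, between the roots of the fingers; the fingertips stand 73 mm ahead of it and the grasp point (between the pads) lies 54 mm ahead of it (nose_length is the distance from the TCP to the fingertips, in m); z points along the fingers, y is the direction in which the jaws open and shut (so a half turn about z gives the same grasp; the last joint's range is limited). The gripper opens to 85 mm and grips with 20 to 120 N. Pads are 22 mm wide; open, the fingers measure 114 mm over their backs; the gripper's body (76 mm by 85 mm) begins 54 mm behind the grasp point. The pads swing forward as they close: fully open they stand 13 mm farther back than shut.
Start: joints at [-1.131, 0.423, 1.63, -0, 1.089, -0.019], TCP at [0.277, -0.56, 0.304] pointing down, gripper open.
Joint ranges: [-3, 3], [-0.9, 2.11], [0.09, 2.58], [-1.31, 4.45], [0.11, 2.69], [-2.54, 2.54]. Speed limits (rad/s): [2.39, 2.39, 3.01, 3.14, 3.14, 3.14].

### API

Orientations are given as a 3x3 rotation matrix whose columns are the frame's x, y, z axes.
In Python, from station import * gives the robot as it stands.
- The arm moves only by the shell command python3 -m jog 'ROWS' [FORCE]. ROWS is JSON, a list of rows, each a list of 7 numbers: the turn, a rotation vector about the tool's x, y, z in degrees, then the shift along the tool's x, y, z in m, then the closure, from -1 (fully open) to 1 (shut), so that 0 is half open. A call has exactly 5 rows; each row shifts and turns the commanded pose from where the row before left it, along the tool's axes as they then stand; what a row does not reach is not made up. A row lasts 1/8 s, in which the tool goes at most 62.5 mm and 10.7 degrees, less where a joint would pass 70% of its speed; a pose out of reach is approached as far as the arm can. A call is refused whole if a number of a shift passes 0.0625 or a number of a turn 10.7, either way. A call with a gripper value outside its range is refused whole. The fingers move at their own pace and stop on an object; FORCE is the grip in N (left out, the last holds). Time passes only in rows, so rows that do not move let the fingers close, or fill a call up. It gives the time, the measured TCP pose, the force and the opening at its end, in the units of the state.
- read_state(): the state, without advancing time (a new reading comes with each control period).
- get_image(name): name is "scene" or "top" or "wrist"; returns the picture (384x512x3 uint8, blue, green, red); there is no depth.
- get_calibration(name): a dict with "intrinsics" (3x3 intrinsics, pixels), "T" (4x4, takes a point from camera to world coordinates). Camera axes: x right, y up, looking along -z (the intrinsics and any distortion apply to the point x, -y, -z); pixel columns grow to the right and rows downward; lengths in m; the calibration is good to about 2 mm. The wrist camera is an equidistant fisheye: a pixel r from the principal point sees the ray r / f radians off the axis. A picture is of the moment at which its call begins: read the wrist's pose just before it. get_calibration takes no time and is no camera call; for the wrist camera it gives the pose at the moment of the call.
- job_done(): hands the job in, once; it reports no verdict.
The state is a dict: "clock": time; "joints": joint angles; "joint_velocities": joint speeds; "tau": joint torques, N m; "tool_pos": TCP position; "tool_rot": TCP orientation; "contact_force": force on the tool from outside, world axes, zero at the start; "wrist_torque": the same for the moment, N m; "opening": finger opening in m.
Only numpy, scipy, OpenCV 4.12 (cv2) and the standard library are available. Lean on these libraries where they do the work, as an engineer would, in place of code of your own. Each camera call takes 0.05 s, during which the arm holds its last target.

## Working session

There is one attempt and no reset: what is moved stays moved. The work goes in short steps, Python scripts to look and compute and a shell command to move; the robot and the scene stay as the last step left them, time stands still between calls to the robot, and variables do not carry over. Pictures are saved under pics/ and viewed, and the job is handed in when it is done.

```bash
ls; mkdir -p pics
python3 - <<'E'
from station import *
import cv2
s=read_state();print({k:(v if not hasattr(v,'tolist') else v.tolist()) for k,v in s.items()})
for n in("scene","top"):
    c=get_calibration(n);print(n,c)
    cv2.imwrite(f"pics/{n}0.png",get_image(n))
E
```

```text
pics
{'clock': 0.0, 'joints': [-1.1309693962111482, 0.42384383908280954, 1.6306787038748414, 2.1516473072136364e-05, 1.088593721119673, -0.019023426250957595], 'joint_velocities': [0.0003008401740399296, -0.000319631757258151, -0.0018623944048076775, -0.0008458744974870226, -0.001388947403523012, -0.00134890787425343], 'tau': [0.0020099611720070243, -55.73703646659851, -28.173909187316895, 8.653262511870707e-05, 0.007320344302570447, 1.713855851903645e-05], 'tool_pos': [0.27665542586247455, -0.5599579217794888, 0.30314816760357954], 'tool_rot': [[0.8965667281002093, 0.44290823349646147, -0.0006314782099068652], [0.44290868105863457, -0.8965656569696382, 0.001386717527791781], [4.802693446566966e-05, -0.0015229719777585403, -0.9999988391242105]], 'contact_force': [0.7120835696157175, 0.10843231312912928, -0.10245421861948494], 'wrist_torque': [-0.0006320784421858334, 0.006520061307323591, -0.04333235443937526], 'opening': 0.08527070089116731}
scene {'intrinsics': array([[425.71407112,   0.        , 245.80953119],
       [  0.        , 425.71407112, 186.23803705],
       [  0.        ,   0.        ,   1.        ]]), 'T': array([[ 0.1697283 , -0.6752389 ,  0.7178055 ,  1.24272335],
       [ 0.98548834,  0.11795176, -0.12206599, -0.0335876 ],
       [-0.00224272,  0.72810701,  0.68545982,  0.73712545],
       [ 0.        ,  0.        ,  0.        ,  1.        ]])}
top {'intrinsics': array([[370.99640613,   0.        , 253.50686448],
       [  0.        , 370.99640613, 189.28686875],
       [  0.        ,   0.        ,   1.        ]]), 'T': array([[ 0.0189711 ,  0.98984929, -0.14084913,  0.44054656],
       [-0.99979742,  0.01972885,  0.00398529,  0.08818187],
       [ 0.00672363,  0.14074499,  0.99002305,  0.87356199],
       [ 0.        ,  0.        ,  0.        ,  1.        ]])}
```

View pics/scene0.png

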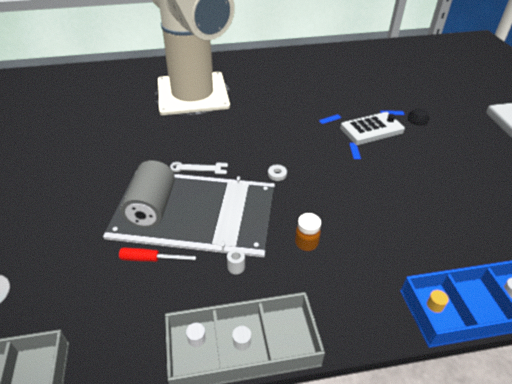

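View pics/top0.png

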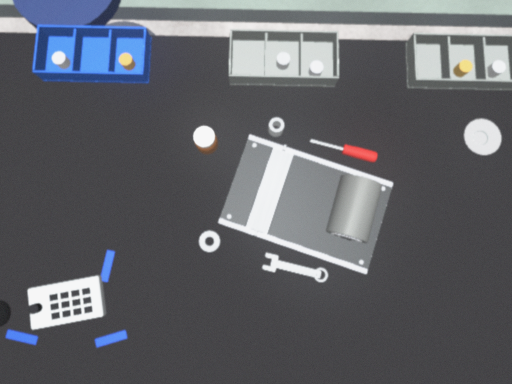

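Run:
```python
import cv2
a=cv2.imread("pics/top0.png")[125:285,205:405]
cv2.imwrite("pics/top0c.png",cv2.resize(a,None,fx=4,fy=3.75,interpolation=cv2.INTER_CUBIC) if 0 else cv2.resize(a,None,fx=3.7,fy=3.7,interpolation=cv2.INTER_CUBIC))
a=cv2.imread("pics/scene0.png")[145:275,95:330]
cv2.imwrite("pics/scene0c.png",cv2.resize(a,None,fx=3.4,fy=3.4,interpolation=cv2.INTER_CUBIC))
```

```text
(no output)
```

View pics/top0c.png

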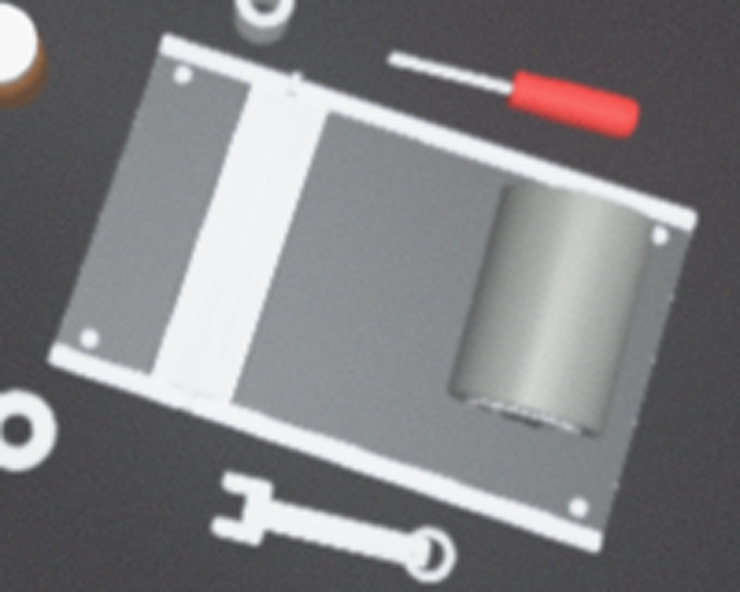

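View pics/scene0c.png

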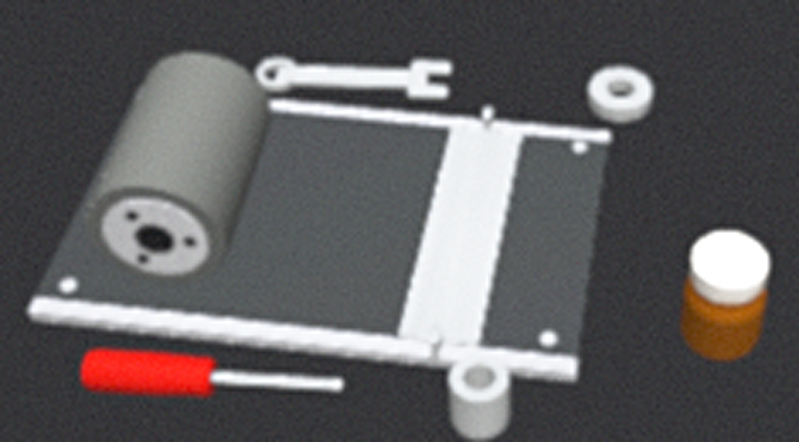

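```bash
cat > h.py <<'E'
import numpy as np, cv2
from station import *
def ray(n,p,C=None):
    C=C or get_calibration(n);K=C["intrinsics"];T=C["T"]
    p=np.atleast_2d(np.array(p,float))
    d=np.c_[(p[:,0]-K[0,2])/K[0,0],-(p[:,1]-K[1,2])/K[1,1],-np.ones(len(p))]@T[:3,:3].T
    return T[:3,3],d/np.linalg.norm(d,axis=1)[:,None]
def onz(n,p,z,C=None):
    o,d=ray(n,p,C);return o+d*((z-o[2])/d[:,2])[:,None]
def proj(n,P):
    C=get_calibration(n);K=C["intrinsics"];T=C["T"];P=np.atleast_2d(P)
    q=(P-T[:3,3])@T[:3,:3];return np.c_[K[0,0]*q[:,0]/-q[:,2]+K[0,2],-K[1,1]*q[:,1]/-q[:,2]+K[1,2]]
def crop(p,f,x,y): return (np.array(p,float)+.5)/f-.5+[x,y]
E
python3 - <<'E'
from h import *
t=lambda p:crop(p,3.7,205,125); s=lambda p:crop(p,3.4,95,145)
A=onz("top",t([(163,35),(697,212),(602,553),(48,358)]),.012)
B=onz("scene",s([(610,135),(577,380),(28,308)]),.012)
print(A[:,:2].round(4));print(np.linalg.norm(A-np.roll(A,-1,0),axis=1));print("scene",B[:,:2].round(4),np.linalg.norm(B[0]-B[1]),np.linalg.norm(B[1]-B[2]))
Y=(A[0]+A[3]-A[1]-A[2])[:2];Y/=np.linalg.norm(Y);X=np.array([Y[1],-Y[0]])
X2=(A[0]+A[1]-A[2]-A[3])[:2];print("Y",Y,"X",X,X2/np.linalg.norm(X2))
c=A.mean(0)[:2];O=c+.03*Y;print("O",O)
tr=lambda P:np.c_[(P[:,:2]-O)@X,(P[:,:2]-O)@Y].round(4)
print("seat edges",tr(onz("top",t([(252,85),(152,375),(327,112),(232,400)]),.012)))
print("seat edges scene",tr(onz("scene",s([(452,128),(400,335),(521,135),(482,345)]),.012)))
print("scene corners",tr(B))
# roller
def pl(n,P):
    o,d=ray(n,P);m=np.cross(d[0],d[1]);return o,m/np.linalg.norm(m)
for n,L,R in(("top",t([(508,190),(450,385)]),t([(655,215),(605,430)])),("scene",s([(165,62),(98,200)]),s([(268,105),(225,260)]))):
    o,m1=pl(n,L);_,m2=pl(n,R)
    if m1@m2<0:m2=-m2
    m=m1+m2;m/=np.linalg.norm(m)
    # line: m.(P-o)=0, z=.058
    for xx in(-.05,.05):
        # point O+X*xx+Y*y
        b=np.r_[O+X*xx,.058]-o;y=-(m@b)/(m[:2]@Y);print(n,"axis y at x",xx,y.round(4))
print("end face ctr",tr(onz("scene",s([(155,237)]),.058)))
print("near end bottom/top",tr(onz("top",t([(512,180),(655,205)]),.058)),tr(onz("top",t([(455,400),(600,435)]),.058)))
E
```

```text
[[ 0.6964  0.0988]
 [ 0.5872 -0.2439]
 [ 0.3733 -0.1781]
 [ 0.4864  0.1664]]
[0.35968744 0.22377792 0.36255812 0.22067477]
scene [[ 0.4887  0.1662]
 [ 0.7034  0.0974]
 [ 0.585  -0.2434]] 0.22543521710474657 0.3608284122701202
Y [0.30782186 0.95144401] X [ 0.95144401 -0.30782186] [ 0.95385876 -0.30025566]
O [ 0.54506889 -0.01065194]
seat edges [[ 0.0977  0.0856]
 [-0.0991  0.0854]
 [ 0.0966  0.0344]
 [-0.0975  0.0331]]
seat edges scene [[-0.0993  0.0347]
 [ 0.0977  0.0355]
 [-0.0989  0.0862]
 [ 0.0984  0.0887]]
scene corners [[-0.108   0.1509]
 [ 0.1174  0.1516]
 [ 0.1096 -0.2092]]
top axis y at x -0.05 -0.1313
top axis y at x 0.05 -0.1275
scene axis y at x -0.05 -0.129
scene axis y at x 0.05 -0.1246
end face ctr [[ 0.0774 -0.1258]]
near end bottom/top [[ 0.0812 -0.0831]
 [ 0.0948 -0.1693]] [[-0.0563 -0.09  ]
 [-0.0479 -0.177 ]]
```

```bash
python3 -m jog '[[0,0,-9.44,0,0,0.01,-1],[0,0,-9.44,0,0,0.01,-1],[0,0,-9.44,0,0,0.01,-1],[0,0,-9.44,0,0,0.01,-1],[0,0,-9.44,0,0,0.01,-1]]'
python3 - <<'E'
from h import *
s=read_state();R=s["tool_rot"];p=s["tool_pos"];print(np.degrees(np.arctan2(R[1][0],R[0][0])),p,s["opening"])
print((np.array([.492,-.214,.2])-p)@np.array(R))
E
```

```text
clock: 0.72
tool_pos: [0.2767, -0.5601, 0.2531]
tool_rot: [[0.279, 0.96, -0.0], [0.96, -0.279, 0.001], [0.001, -0.001, -1.0]]
contact_force: [0.7, 0.2, -0.4]
opening: 0.0855
73.79959597445824 [ 0.27668343 -0.5600806   0.25314619] 0.08548265026511949
[0.39237456 0.11024259 0.05335073]
```

```bash
python3 -m jog '[[0,0,0,0.049,0.0138,0.005,-1],[0,0,0,0.049,0.0138,0.005,-1],[0,0,0,0.049,0.0138,0.005,-1],[0,0,0,0.049,0.0138,0.005,-1],[0,0,0,0.049,0.0138,0.005,-1]]'
python3 -m jog '[[0,0,0,0.049,0.0138,0.005,-1],[0,0,0,0.049,0.0138,0.005,-1],[0,0,0,0.049,0.0138,0.005,-1],[0,0,0,0,0,0,-1],[0,0,0,0,0,0,-1]]'
python3 - <<'E'
from h import *
s=read_state();R=s["tool_rot"];p=s["tool_pos"];print(np.degrees(np.arctan2(R[1][0],R[0][0])),p,s["opening"])
cv2.imwrite("pics/w1.png",get_image("wrist"))
cv2.imwrite("pics/s1.png",get_image("scene"))
C=get_calibration("wrist");print(C)
E
```

```text
clock: 1.35
tool_pos: [0.4131, -0.3435, 0.2286]
tool_rot: [[0.284, 0.959, -0.0], [0.959, -0.284, 0.0], [0.0, -0.0, -1.0]]
contact_force: [0.6, -0.3, -0.5]
opening: 0.0851
clock: 1.98
tool_pos: [0.4938, -0.2159, 0.2137]
tool_rot: [[0.283, 0.959, -0.001], [0.959, -0.283, 0.0], [-0.0, -0.001, -1.0]]
contact_force: [-0.3, 0.2, -1.1]
opening: 0.0855
73.5367758825191 [ 0.49384721 -0.21585852  0.21369259] 0.08551788870702566
{'intrinsics': array([[297.31863964,   0.        , 251.08685004],
       [  0.        , 297.31863964, 186.73413465],
       [  0.        ,   0.        ,   1.        ]]), 'T': array([[ 9.58517789e-01,  2.74378878e-01,  7.72002512e-02,
         5.12796211e-01],
       [-2.85031768e-01,  9.21989969e-01,  2.62090421e-01,
        -1.50995187e-01],
       [ 7.34218642e-04, -2.73222855e-01,  9.61950483e-01,
         2.81900435e-01],
       [ 0.00000000e+00,  0.00000000e+00,  0.00000000e+00,
         1.00000000e+00]])}
```

View pics/w1.png

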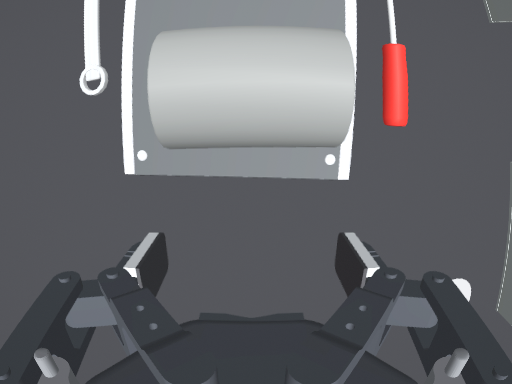

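View pics/s1.png

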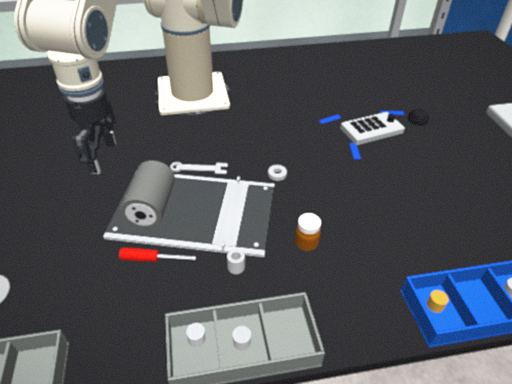

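```bash
python3 -m jog '[[0,0,0,0,0,0.0208,-1],[0,0,0,0,0,0.0208,-1],[0,0,0,0,0,0.0208,-1],[0,0,0,0,0,0.0208,-1],[0,0,0,0,0,0.0208,-1]]'
python3 -m jog '[[0,0,0,0.004,0,0,-1],[0,0,0,0.004,0,0,-1],[0,0,0,0.004,0,0,-1],[0,0,0,0.002,0,0,-1],[0,0,0,0.002,0,0,-1]]'
python3 - <<'E'
from h import *
cv2.imwrite("pics/w2.png",get_image("wrist"))
cv2.imwrite("pics/s2.png",get_image("scene"))
E
```

```text
clock: 2.7
tool_pos: [0.4935, -0.2173, 0.1094]
tool_rot: [[0.286, 0.958, 0.0], [0.958, -0.286, -0.0], [-0.0, 0.0, -1.0]]
contact_force: [-0.5, 0.2, 0.9]
opening: 0.0853
clock: 3.32
tool_pos: [0.4989, -0.2004, 0.1103]
tool_rot: [[0.284, 0.959, 0.001], [0.959, -0.284, -0.0], [-0.0, 0.001, -1.0]]
contact_force: [0.1, -0.3, 0.2]
opening: 0.0858
```

View pics/w2.png

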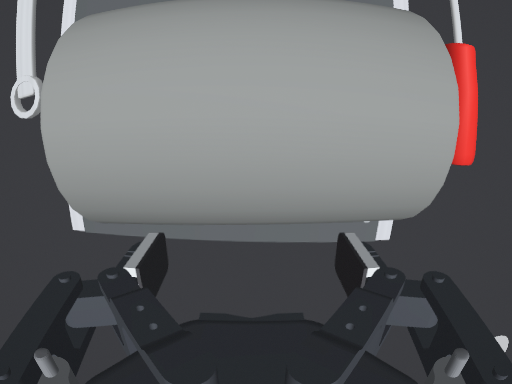

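View pics/s2.png

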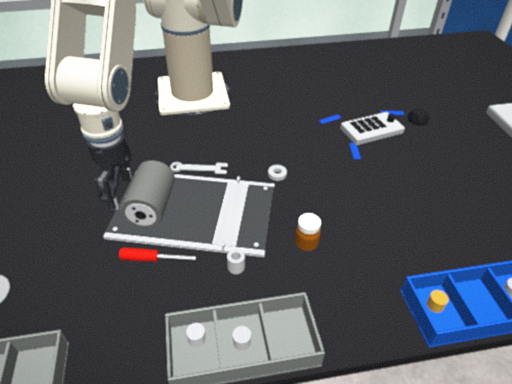

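```bash
python3 -m jog '[[0,0,0,0.0016,0,0,-1],[0,0,0,0.0016,0,0,-1],[0,0,0,0.0016,0,0,-1],[0,0,0,0.0016,0,0,-1],[0,0,0,0.0016,0,0,-1]]'
python3 -m jog '[[0,0,0,0.0016,0,0,-1],[0,0,0,0.0016,0,0,-1],[0,0,0,0.0016,0,0,-1],[0,0,0,0.0016,0,0,-1],[0,0,0,0.0016,0,0,-1]]'
python3 -m jog '[[0,0,0,0.002,0,0,-1],[0,0,0,0.002,0,0,-1],[0,0,0,0.002,0,0,-1],[0,0,0,0.002,0,0,-1],[0,0,0,0.002,0,0,-1]]'
python3 -m jog '[[0,0,0,0.002,0,0,-1],[0,0,0,0.002,0,0,-1],[0,0,0,0.002,0,0,-1],[0,0,0,0.002,0,0,-1],[0,0,0,0.002,0,0,-1]]'
python3 - <<'E'
from h import *
cv2.imwrite("pics/w3.png",get_image("wrist"))
cv2.imwrite("pics/t3.png",get_image("top"))
E
```

```text
clock: 4.05
tool_pos: [0.5009, -0.1928, 0.1099]
tool_rot: [[0.284, 0.959, -0.0], [0.959, -0.284, 0.0], [-0.0, -0.0, -1.0]]
contact_force: [-0.2, 0.2, -0.0]
opening: 0.0855
clock: 4.68
tool_pos: [0.5032, -0.1851, 0.1099]
tool_rot: [[0.284, 0.959, 0.0], [0.959, -0.284, -0.0], [0.0, 0.0, -1.0]]
contact_force: [-0.9, -0.5, -0.5]
opening: 0.0855
clock: 5.3
tool_pos: [0.5061, -0.1755, 0.1099]
tool_rot: [[0.284, 0.959, 0.0], [0.959, -0.284, 0.0], [0.0, 0.0, -1.0]]
contact_force: [-0.8, -0.2, 1.1]
opening: 0.0852
clock: 5.92
tool_pos: [0.5089, -0.1659, 0.1099]
tool_rot: [[0.284, 0.959, -0.0], [0.959, -0.284, 0.0], [0.0, -0.0, -1.0]]
contact_force: [-0.0, 0.3, 1.3]
opening: 0.0856
```

View pics/w3.png

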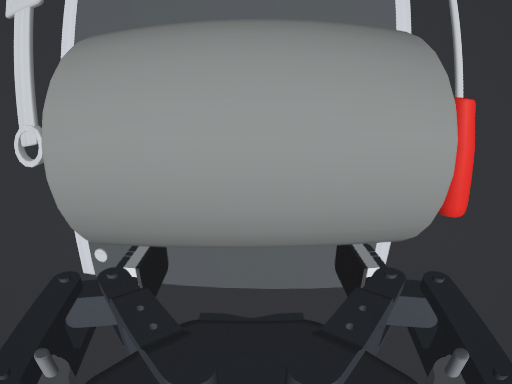

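View pics/t3.png

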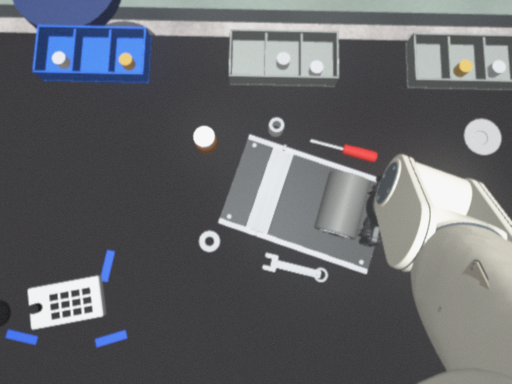

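Run:
```python
import cv2
a=cv2.imread("pics/t3.png")[125:285,205:405]
cv2.imwrite("pics/t3c.png",cv2.resize(a,None,fx=3.7,fy=3.7,interpolation=cv2.INTER_CUBIC))
```

```text
(no output)
```

View pics/t3c.png

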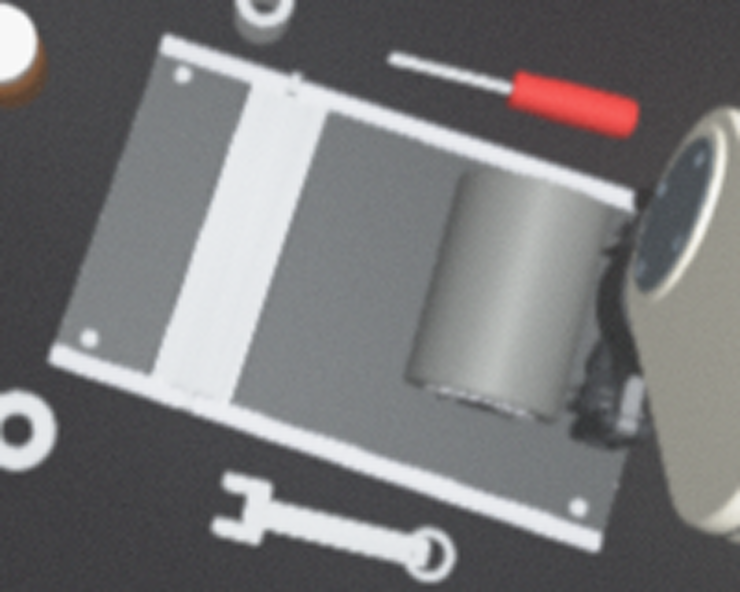

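```bash
cat >> h.py <<'E'
Y=np.array([.3055,.9522]);X=np.array([Y[1],-Y[0]]);O=np.array([.54507,-.01065])
tr=lambda P:np.c_[(np.atleast_2d(P)[:,:2]-O)@X,(np.atleast_2d(P)[:,:2]-O)@Y].round(4)
def lead(n,P,zc=.058,sgn=1):
    o,d=ray(n,P);m=np.cross(d[0],d[1]);m/=np.linalg.norm(m)
    if m[:2]@Y*sgn<0:m=-m
    # axis lies .046 behind the plane
    return [round(float((-.046-m@(np.r_[O+X*x,zc]-o))/(m[:2]@Y))*sgn if 0 else float((-.046-m@(np.r_[O+X*x,zc]-o))/(m[:2]@Y)),4) for x in(-.05,0,.05)]
E
python3 - <<'E'
from h import *
t=lambda p:crop(p,3.7,205,125)
print("start lead",lead("top",t([(508,190),(450,385)])),"trail",lead("top",t([(655,215),(605,430)]),sgn=-1))
print("now lead",lead("top",t([(465,180),(408,370)])),"trail",lead("top",t([(618,205),(560,415)]),sgn=-1))
s=read_state();print(tr(s["tool_pos"]),s["contact_force"])
E
```

```text
start lead [-0.1312, -0.1305, -0.1299] trail [-0.1311, -0.1282, -0.1253]
now lead [-0.1048, -0.104, -0.1032] trail [-0.1037, -0.1027, -0.1016]
[[ 0.013  -0.1588]] [ 0.47193075 -0.10200968  0.24789976]
```

```bash
python3 -m jog '[[0,0,0,0.0025,0,0,-1],[0,0,0,0.0025,0,0,-1],[0,0,0,0.0025,0,0,-1],[0,0,0,0.0025,0,0,-1],[0,0,0,0.0025,0,0,-1]]'
python3 -m jog '[[0,0,0,0.0025,0,0,-1],[0,0,0,0.0025,0,0,-1],[0,0,0,0.0025,0,0,-1],[0,0,0,0.0025,0,0,-1],[0,0,0,0.0025,0,0,-1]]'
python3 -m jog '[[0,0,0,0.0025,0,0,-1],[0,0,0,0.0025,0,0,-1],[0,0,0,0.0025,0,0,-1],[0,0,0,0.0025,0,0,-1],[0,0,0,0.0025,0,0,-1]]'
python3 -m jog '[[0,0,0,0.0025,0,0,-1],[0,0,0,0.0025,0,0,-1],[0,0,0,0.0025,0,0,-1],[0,0,0,0.0025,0,0,-1],[0,0,0,0.0025,0,0,-1]]'
python3 -m jog '[[0,0,0,0.0025,0,0,-1],[0,0,0,0.0025,0,0,-1],[0,0,0,0.0025,0,0,-1],[0,0,0,0.0025,0,0,-1],[0,0,0,0.0025,0,0,-1]]'
python3 -m jog '[[0,0,0,0.0025,0,0,-1],[0,0,0,0.0025,0,0,-1],[0,0,0,0.0025,0,0,-1],[0,0,0,0.0025,0,0,-1],[0,0,0,0.0025,0,0,-1]]'
python3 -m jog '[[0,0,0,0.0025,0,0,-1],[0,0,0,0.0025,0,0,-1],[0,0,0,0.0025,0,0,-1],[0,0,0,0.0025,0,0,-1],[0,0,0,0.0025,0,0,-1]]'
python3 -m jog '[[0,0,0,0.0025,0,0,-1],[0,0,0,0.0025,0,0,-1],[0,0,0,0.0025,0,0,-1],[0,0,0,0.0025,0,0,-1],[0,0,0,0.0025,0,0,-1]]'
python3 -m jog '[[0,0,0,0.0025,0,0,-1],[0,0,0,0.0025,0,0,-1],[0,0,0,0.0025,0,0,-1],[0,0,0,0.0025,0,0,-1],[0,0,0,0.0025,0,0,-1]]'
python3 - <<'E'
from h import *
a=get_image("top")
s=read_state();print(tr(s["tool_pos"]),s["contact_force"])
a=a[125:285,205:405]
cv2.imwrite("pics/t4c.png",cv2.resize(a,None,fx=3.7,fy=3.7,interpolation=cv2.INTER_CUBIC))
E
```

```text
clock: 6.65
tool_pos: [0.5125, -0.1539, 0.1099]
tool_rot: [[0.284, 0.959, 0.0], [0.959, -0.284, -0.0], [-0.0, 0.0, -1.0]]
contact_force: [1.0, -0.1, -0.2]
opening: 0.0853
clock: 7.28
tool_pos: [0.516, -0.1419, 0.1099]
tool_rot: [[0.284, 0.959, -0.0], [0.959, -0.284, 0.0], [-0.0, -0.0, -1.0]]
contact_force: [-0.4, 1.0, 0.7]
opening: 0.0855
clock: 7.9
tool_pos: [0.5196, -0.1299, 0.1099]
tool_rot: [[0.284, 0.959, -0.0], [0.959, -0.284, 0.0], [-0.0, -0.0, -1.0]]
contact_force: [-0.1, 0.9, -0.1]
opening: 0.0858
clock: 8.52
tool_pos: [0.5231, -0.1179, 0.1099]
tool_rot: [[0.284, 0.959, -0.0], [0.959, -0.284, 0.0], [-0.0, -0.0, -1.0]]
contact_force: [-0.3, -0.0, -0.1]
opening: 0.0851
clock: 9.15
tool_pos: [0.5267, -0.106, 0.1099]
tool_rot: [[0.284, 0.959, 0.0], [0.959, -0.284, -0.0], [-0.0, 0.0, -1.0]]
contact_force: [0.4, -0.1, -0.0]
opening: 0.0857
clock: 9.78
tool_pos: [0.5302, -0.094, 0.1099]
tool_rot: [[0.284, 0.959, 0.0], [0.959, -0.284, -0.0], [-0.0, 0.0, -1.0]]
contact_force: [-0.4, 0.1, -0.1]
opening: 0.0853
clock: 10.4
tool_pos: [0.5338, -0.082, 0.1099]
tool_rot: [[0.284, 0.959, -0.0], [0.959, -0.284, 0.0], [0.0, -0.0, -1.0]]
contact_force: [0.8, 0.4, 0.1]
opening: 0.0852
clock: 11.02
tool_pos: [0.5373, -0.07, 0.1099]
tool_rot: [[0.284, 0.959, 0.0], [0.959, -0.284, 0.0], [0.0, 0.0, -1.0]]
contact_force: [0.3, 0.2, 0.7]
opening: 0.0857
clock: 11.65
tool_pos: [0.5409, -0.058, 0.1099]
tool_rot: [[0.284, 0.959, 0.0], [0.959, -0.284, -0.0], [0.0, 0.0, -1.0]]
contact_force: [-1.5, -0.1, 0.8]
opening: 0.0854
[[ 0.0105 -0.0462]] [-0.83443908 -0.18933111 -0.28445592]
```

View pics/t4c.png

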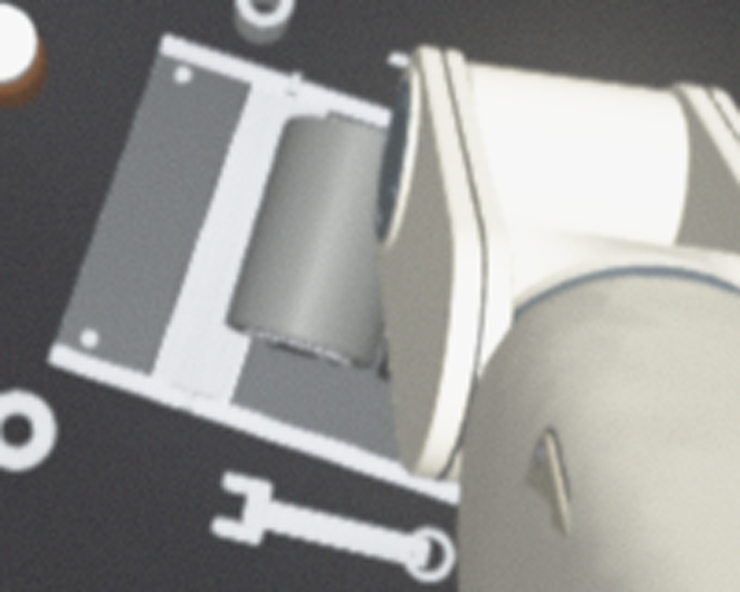

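Run:
```python
from h import *
t=lambda p:crop(p,3.7,205,125)
print(lead("top",t([(288,128),(231,312)])))
a=get_image("scene");cv2.imwrite("pics/s4c.png",cv2.resize(a[145:275,95:330],None,fx=3.4,fy=3.4,interpolation=cv2.INTER_CUBIC))
cv2.imwrite("pics/w4.png",get_image("wrist"))
```

```text
[0.006, 0.0073, 0.0085]
```

View pics/s4c.png

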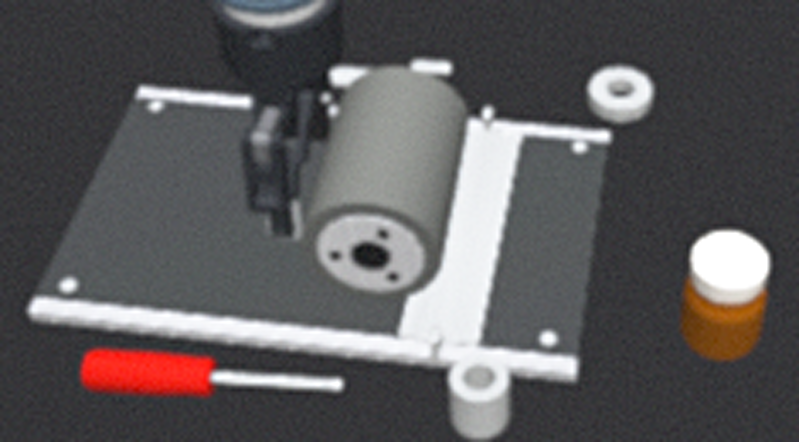

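View pics/w4.png

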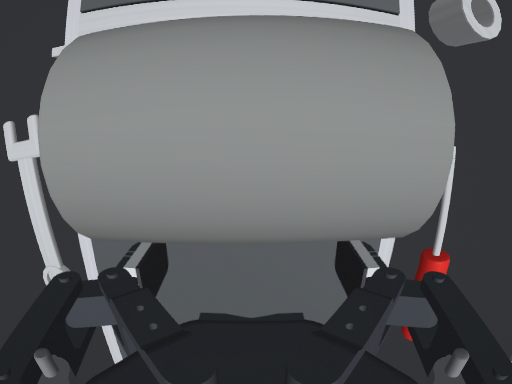

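Run:
```python
from h import *
s=lambda p:crop(p,3.4,95,145)
print(tr(onz("scene",s([(155,237),(371,254)]),.058)), "blades",tr(onz("scene",s([(435,337),(487,111)]),.036)),tr(onz("top",crop([(293,82),(190,392)],3.7,205,125),.036)))
print(tr(read_state()["tool_pos"]))
```

```text
[[ 0.0771 -0.126 ]
 [ 0.0725  0.0141]] blades [[ 0.1154  0.0621]
 [-0.095   0.0621]] [[ 0.1018  0.0611]
 [-0.102   0.0598]]
[[ 0.0105 -0.0464]]
```

```bash
python3 -m jog '[[0,0,0,0.0025,0,0,-1],[0,0,0,0.0025,0,0,-1],[0,0,0,0.0025,0,0,-1],[0,0,0,0.0025,0,0,-1],[0,0,0,0.0025,0,0,-1]]'
python3 -m jog '[[0,0,0,0.0025,0,0,-1],[0,0,0,0.0025,0,0,-1],[0,0,0,0.0025,0,0,-1],[0,0,0,0.0025,0,0,-1],[0,0,0,0.0025,0,0,-1]]'
python3 -m jog '[[0,0,0,0.0025,0,0,-1],[0,0,0,0.002,0,0,-1],[0,0,0,0.002,0,0,-1],[0,0,0,0.0018,0,0,-1],[0,0,0,0.0015,0,0,-1]]'
python3 -m jog '[[0,0,0,0.0013,0,0,-1],[0,0,0,0.0013,0,0,-1],[0,0,0,0.0012,0,0,-1],[0,0,0,0.0012,0,0,-1],[0,0,0,0.001,0,0,-1]]'
python3 -m jog '[[0,0,0,0,0,0,-1],[0,0,0,0,0,0,-1],[0,0,0,0,0,0,-1],[0,0,0,0,0,0,-1],[0,0,0,0,0,0,-1]]'
python3 - <<'E'
from h import *
a=get_image("top")
s=read_state();print(tr(s["tool_pos"]),s["contact_force"])
a=a[125:285,205:405]
cv2.imwrite("pics/t5c.png",cv2.resize(a,None,fx=3.7,fy=3.7,interpolation=cv2.INTER_CUBIC))
a=get_image("scene");cv2.imwrite("pics/s5c.png",cv2.resize(a[145:275,95:330],None,fx=3.4,fy=3.4,interpolation=cv2.INTER_CUBIC))
cv2.imwrite("pics/w5.png",get_image("wrist"))
E
```

```text
clock: 12.42
tool_pos: [0.5445, -0.046, 0.1099]
tool_rot: [[0.284, 0.959, 0.0], [0.959, -0.284, 0.0], [0.0, 0.0, -1.0]]
contact_force: [-0.9, -0.4, 0.3]
opening: 0.0854
clock: 13.05
tool_pos: [0.548, -0.0341, 0.1099]
tool_rot: [[0.284, 0.959, -0.0], [0.959, -0.284, -0.0], [-0.0, -0.0, -1.0]]
contact_force: [-0.5, 0.3, -0.3]
opening: 0.0855
clock: 13.68
tool_pos: [0.5508, -0.0247, 0.1099]
tool_rot: [[0.284, 0.959, 0.0], [0.959, -0.284, -0.0], [0.0, 0.0, -1.0]]
contact_force: [1.7, -1.9, 0.4]
opening: 0.0855
clock: 14.3
tool_pos: [0.5524, -0.019, 0.1099]
tool_rot: [[0.284, 0.959, 0.0], [0.959, -0.284, 0.0], [0.0, 0.0, -1.0]]
contact_force: [0.2, -1.0, -0.7]
opening: 0.0857
clock: 14.92
tool_pos: [0.5524, -0.0191, 0.1099]
tool_rot: [[0.284, 0.959, -0.0], [0.959, -0.284, -0.0], [-0.0, -0.0, -1.0]]
contact_force: [0.5, -0.1, 0.6]
opening: 0.0858
[[ 0.0096 -0.0058]] [ 0.31907593 -0.02306272  0.55949826]
```

View pics/t5c.png

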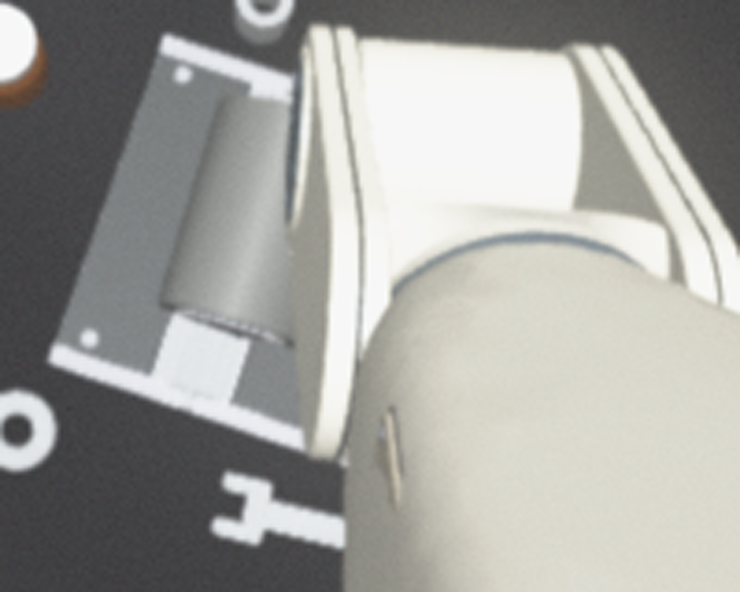

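View pics/s5c.png

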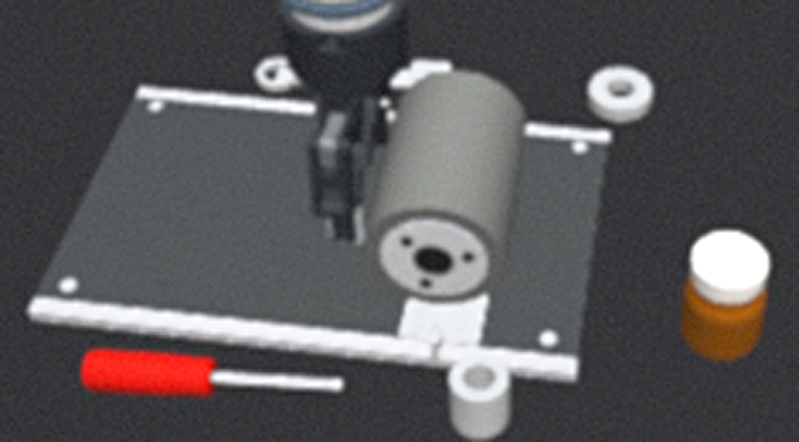

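View pics/w5.png

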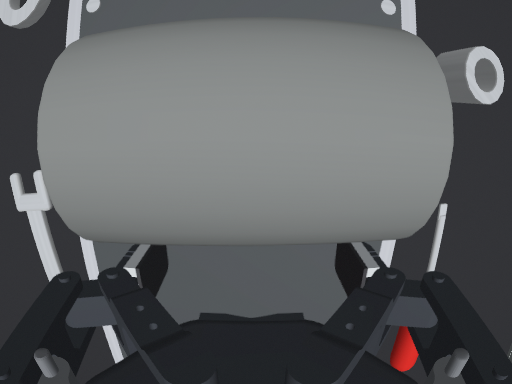

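Run:
```python
from h import *
s=lambda p:crop(p,3.4,95,145);t=lambda p:crop(p,3.7,205,125)
print(tr(onz("scene",s([(433,260)]),.058)),"lead",lead("top",t([(219,108),(165,292)])))
```

```text
[[0.0721 0.0539]] lead [0.0471, 0.0495, 0.0518]
```

```bash
python3 -m jog '[[0,0,0,0.001,0,0,-1],[0,0,0,0.0012,0,0,-1],[0,0,0,0.0012,0,0,-1],[0,0,0,0.0012,0,0,-1],[0,0,0,0.0012,0,0,-1]]'
python3 -m jog '[[0,0,0,0.001,0,0,-1],[0,0,0,0.001,0,0,-1],[0,0,0,0.0008,0,0,-1],[0,0,0,0.0006,0,0,-1],[0,0,0,0,0,0,-1]]'
python3 -m jog '[[0,0,0,0,0,0,-1],[0,0,0,0,0,0,-1],[0,0,0,-0.003,0,0,-1],[0,0,0,-0.006,0,0,-1],[0,0,0,-0.01,0,0,-1]]'
python3 -m jog '[[0,0,0,-0.02,0,0,-1],[0,0,0,-0.03,0,0,-1],[0,0,0,-0.02,0,-0.03,-1],[0,0,0,0,0,-0.05,-1],[0,0,0,0,0,-0.05,-1]]'
python3 - <<'E'
from h import *
a=get_image("top")
s=read_state();print(tr(s["tool_pos"]),s["tool_pos"],s["contact_force"])
a=a[125:285,205:405]
cv2.imwrite("pics/t6c.png",cv2.resize(a,None,fx=3.7,fy=3.7,interpolation=cv2.INTER_CUBIC))
a=get_image("scene");cv2.imwrite("pics/s6c.png",cv2.resize(a[145:275,95:330],None,fx=3.4,fy=3.4,interpolation=cv2.INTER_CUBIC))
cv2.imwrite("pics/w6.png",get_image("wrist"))
E
```

```text
clock: 15.7
tool_pos: [0.5541, -0.0134, 0.1099]
tool_rot: [[0.284, 0.959, 0.0], [0.959, -0.284, -0.0], [-0.0, 0.0, -1.0]]
contact_force: [-0.6, 0.0, 0.1]
opening: 0.0854
clock: 16.32
tool_pos: [0.5551, -0.0102, 0.1099]
tool_rot: [[0.284, 0.959, -0.0], [0.959, -0.284, 0.0], [0.0, -0.0, -1.0]]
contact_force: [-1.0, 0.3, -0.2]
opening: 0.0855
clock: 16.95
tool_pos: [0.5495, -0.0289, 0.1099]
tool_rot: [[0.284, 0.959, 0.0], [0.959, -0.284, -0.0], [-0.0, 0.0, -1.0]]
contact_force: [0.2, -0.1, 0.5]
opening: 0.0854
clock: 17.58
tool_pos: [0.5288, -0.0971, 0.241]
tool_rot: [[0.286, 0.958, -0.001], [0.958, -0.286, 0.0], [-0.0, -0.001, -1.0]]
contact_force: [0.4, -0.3, 0.7]
opening: 0.0857
[[ 0.0139 -0.0868]] [ 0.5317853  -0.09751231  0.24735238] [ 3.0050636  -0.39528226  4.58354611]
```

View pics/t6c.png

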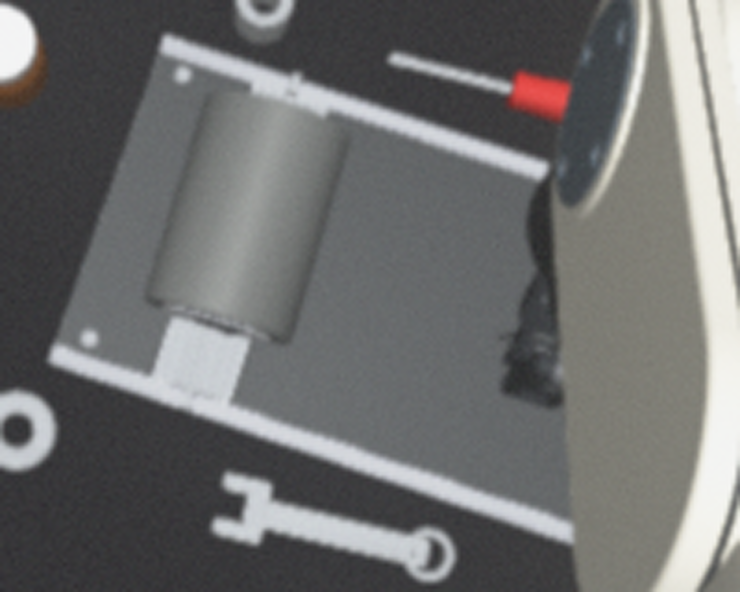

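View pics/s6c.png

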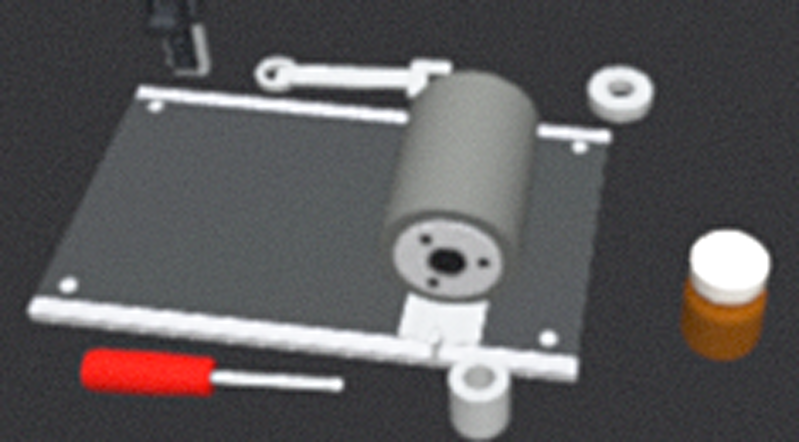

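View pics/w6.png

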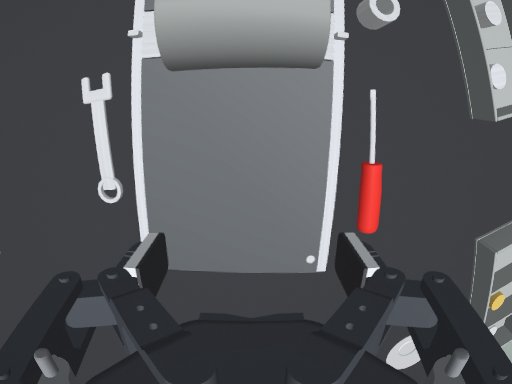

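Run:
```python
from h import *
s=lambda p:crop(p,3.4,95,145);t=lambda p:crop(p,3.7,205,125)
print(tr(onz("scene",s([(447,261)]),.058)),"lead",lead("top",t([(204,110),(151,290)])),"trail",lead("top",t([(348,145),(294,330)]),sgn=-1))
```

```text
[[0.0717 0.0628]] lead [0.0555, 0.0578, 0.0602] trail [0.0592, 0.061, 0.0627]
```

```bash
python3 -m jog '[[0,0,0,0.037,-0.001,0,1],[0,0,0,0.037,-0.001,0,1],[0,0,0,0.037,-0.001,0,1],[0,0,0,0.036,0,0,1],[0,0,0,0,0,0,1]]' 30
python3 -m jog '[[0,0,0,0,0,0.015,1],[0,0,0,0,0,0.015,1],[0,0,0,0,0,0,1],[0,0,0,0,0,0,1],[0,0,0,0,0,0,1]]'
python3 - <<'E'
from h import *
for i in range(2):
  cv2.imwrite("pics/w7.png",get_image("wrist"))
s=read_state();p=np.array(s["tool_pos"]);R=np.array(s["tool_rot"]);print(tr(p),p,s["contact_force"],s["opening"])
print((np.array([.5705,.0442,.19])-p)@R)
a=get_image("scene");cv2.imwrite("pics/s7c.png",cv2.resize(a[105:275,95:330],None,fx=3.4,fy=3.4,interpolation=cv2.INTER_CUBIC))
E
```

```text
clock: 18.35
tool_pos: [0.5683, 0.0474, 0.2383]
tool_rot: [[0.282, 0.959, -0.002], [0.959, -0.282, 0.0], [-0.001, -0.002, -1.0]]
contact_force: [-0.5, -0.5, -0.4]
opening: 0.0002
clock: 18.98
tool_pos: [0.5689, 0.046, 0.2103]
tool_rot: [[0.284, 0.959, 0.001], [0.959, -0.284, 0.0], [0.0, 0.001, -1.0]]
contact_force: [1.1, -0.7, 0.4]
opening: 0.0005
[[0.0053 0.0614]] [0.56890168 0.04619007 0.2104063 ] [-0.94662854  0.17952379  0.42810988] -0.00040682774318432475
[-0.00146103  0.00208053  0.02040757]
```

View pics/w7.png

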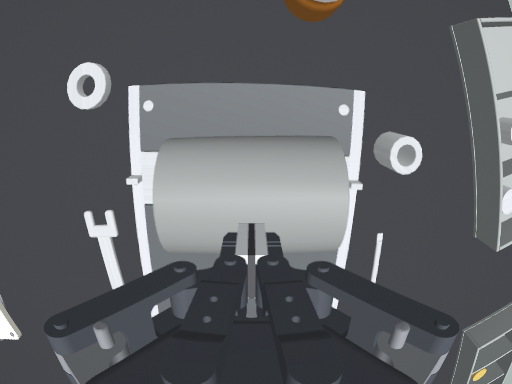

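View pics/s7c.png

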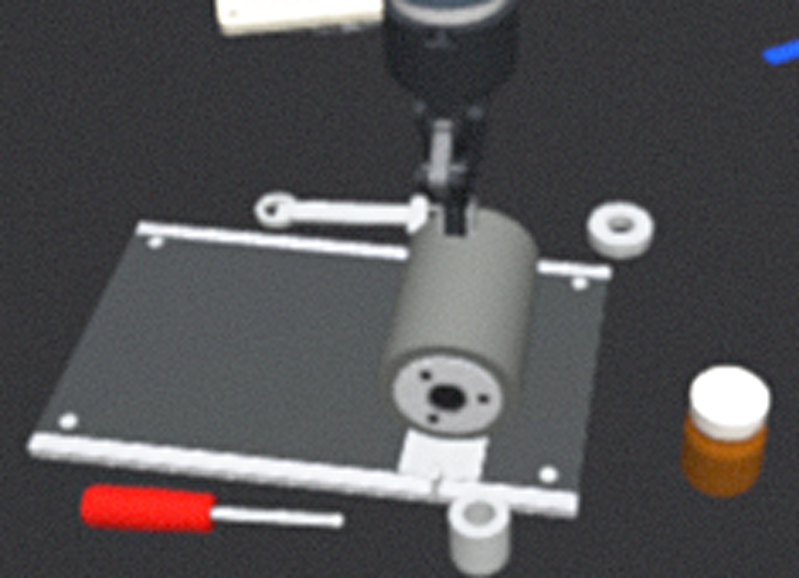

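Run:
```python
from h import *
C=get_calibration("wrist");K=C["intrinsics"];T=C["T"]
def wray(p):
    p=np.atleast_2d(np.array(p,float));u=p-[K[0,2],K[1,2]];r=np.hypot(*u.T);th=r/K[0,0]
    d=np.c_[np.sin(th)*u[:,0]/r,-np.sin(th)*u[:,1]/r,-np.cos(th)]@T[:3,:3].T
    return T[:3,3],d
im=cv2.imread("pics/w7.png",0)
for c in(185,200,300,315):
    g=np.diff(cv2.GaussianBlur(im,(5,5),0)[:,c].astype(int));print(c,[ (i,int(g[i])) for i in range(110,275) if abs(g[i])>7])
o,d=wray([(134,180),(355,185)]);q=o+d*((.036-o[2])/d[:,2])[:,None];print("blades",tr(q))
o,d=wray([(130,87),(364,92)]);q=o+d*((.012-o[2])/d[:,2])[:,None];print("far corners",tr(q))
def ax(P,sgn,zc=.058):
    o,d=wray(P);m=np.cross(d[0],d[1]);m/=np.linalg.norm(m)
    if m[:2]@Y*sgn<0:m=-m
    return [round(float((-.046-m@(np.r_[O+X*x,zc]-o))/(m[:2]@Y)),4) for x in(-.05,0,.05)]
print(ax([(185,137.5),(315,136.5)],1),ax([(185,250),(315,249)],-1))
```

```text
185 [(259, -14), (260, -21), (261, -18), (262, -8)]
200 [(267, -8), (268, -19), (269, -22), (270, -13)]
300 [(134, -9), (135, -8), (267, -11), (268, -22), (269, -21), (270, -10)]
315 [(134, -8), (135, -9), (259, -11), (260, -21), (261, -22), (262, -12)]
blades [[-0.0987  0.0651]
 [ 0.097   0.0648]]
far corners [[-0.1092  0.1483]
 [ 0.108   0.1477]]
[0.0584, 0.0599, 0.0614] [0.0625, 0.0641, 0.0656]
```

```bash
python3 -m jog '[[0,0,0,-0.0015,0.002,0.01,1],[0,0,0,0,0,0.01,1],[0,0,0,0,0,0.006,1],[0,0,0,0,0,0,1],[0,0,0,0,0,0,1]]'
python3 -m jog '[[0,0,0,0,0,0.0006,1],[0,0,0,0,0,0.0006,1],[0,0,0,0,0,0.0006,1],[0,0,0,0,0,0.0006,1],[0,0,0,0,0,0.0006,1]]'
```

```text
clock: 19.75
tool_pos: [0.5703, 0.0442, 0.1839]
tool_rot: [[0.284, 0.959, 0.0], [0.959, -0.284, -0.0], [-0.0, 0.0, -1.0]]
contact_force: [-0.7, -0.0, 0.1]
opening: 0.0001
clock: 20.38
tool_pos: [0.5702, 0.0442, 0.1809]
tool_rot: [[0.284, 0.959, 0.0], [0.959, -0.284, 0.0], [0.0, 0.0, -1.0]]
contact_force: [0.4, 0.4, -0.1]
opening: 0.0002
```

```bash
python3 -m jog '[[0,0,0,0,0,0.0005,1],[0,0,0,0,0,0.0005,1],[0,0,0,0,0,0.0005,1],[0,0,0,0,0,0.0005,1],[0,0,0,0,0,0.0003,1]]'
python3 -m jog '[[0,0,0,0,0,0.0003,1],[0,0,0,0,0,0.0003,1],[0,0,0,0,0,0.0002,1],[0,0,0,0,0,0.0002,1],[0,0,0,0,0,0.0002,1]]'
```

```text
clock: 21.0
tool_pos: [0.5701, 0.0442, 0.1786]
tool_rot: [[0.284, 0.959, -0.0], [0.959, -0.284, -0.0], [-0.0, -0.0, -1.0]]
contact_force: [-0.3, 0.6, 0.5]
opening: 0.0001
clock: 21.62
tool_pos: [0.5702, 0.0442, 0.1774]
tool_rot: [[0.284, 0.959, 0.0], [0.959, -0.284, 0.0], [0.0, 0.0, -1.0]]
contact_force: [0.2, 0.4, 0.4]
opening: -0.0002
```

```bash
python3 -m jog '[[0,0,0,0,0,0.0002,1],[0,0,0,0,0,0.0002,1],[0,0,0,0,0,0.0002,1],[0,0,0,0,0,0.0002,1],[0,0,0,0,0,0.0002,1]]'
```

```text
clock: 22.25
tool_pos: [0.5702, 0.0442, 0.1766]
tool_rot: [[0.284, 0.959, 0.0], [0.959, -0.284, 0.0], [0.0, 0.0, -1.0]]
contact_force: [-1.3, -0.3, 4.0]
opening: -0.0
```

```bash
python3 -m jog '[[0,0,0,0,0,0.0002,1],[0,0,0,0,0,0.0002,1],[0,0,0,0,0,0.0002,1],[0,0,0,0,0,0.0002,1],[0,0,0,0,0,0.0001,1]]'
```

```text
clock: 22.88
tool_pos: [0.5702, 0.0443, 0.1759]
tool_rot: [[0.284, 0.959, 0.0], [0.959, -0.284, 0.0], [0.0, 0.0, -1.0]]
contact_force: [-1.6, 0.3, 5.1]
opening: -0.0001
```

```bash
python3 -m jog '[[0,0,0,0,0,0.0002,1],[0,0,0,0,0,0.0002,1],[0,0,0,0,0,0.0002,1],[0,0,0,0,0,0.0002,1],[0,0,0,0,0,0.0002,1]]'
```

```text
clock: 23.5
tool_pos: [0.5702, 0.0443, 0.1749]
tool_rot: [[0.284, 0.959, 0.0], [0.959, -0.284, 0.0], [0.0, 0.0, -1.0]]
contact_force: [-1.1, -0.4, 4.9]
opening: 0.0
```

```bash
python3 -m jog '[[0,0,0,0,0,0.0002,1],[0,0,0,0,0,0.0002,1],[0,0,0,0,0,0.0002,1],[0,0,0,0,0,0.0002,1],[0,0,0,0,0,0.0002,1]]'; python3 -c "
from station import *
s=read_state();print(s['contact_force'],s['wrist_torque'])"
```

```text
clock: 24.12
tool_pos: [0.5702, 0.0443, 0.1739]
tool_rot: [[0.284, 0.959, 0.0], [0.959, -0.284, 0.0], [0.0, 0.0, -1.0]]
contact_force: [-1.9, 0.2, 4.4]
opening: -0.0004
[-1.8790744   0.2360751   4.42115157] [0.09203223 0.25338125 0.00034717]
```

Run:
```python
from h import *
a=get_image("scene");cv2.imwrite("pics/s8c.png",cv2.resize(a[105:275,95:330],None,fx=3.4,fy=3.4,interpolation=cv2.INTER_CUBIC))
cv2.imwrite("pics/w8.png",get_image("wrist"))
```

```text
(no output)
```

View pics/w8.png

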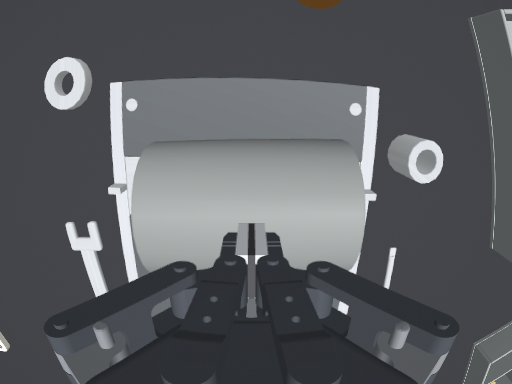

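View pics/s8c.png

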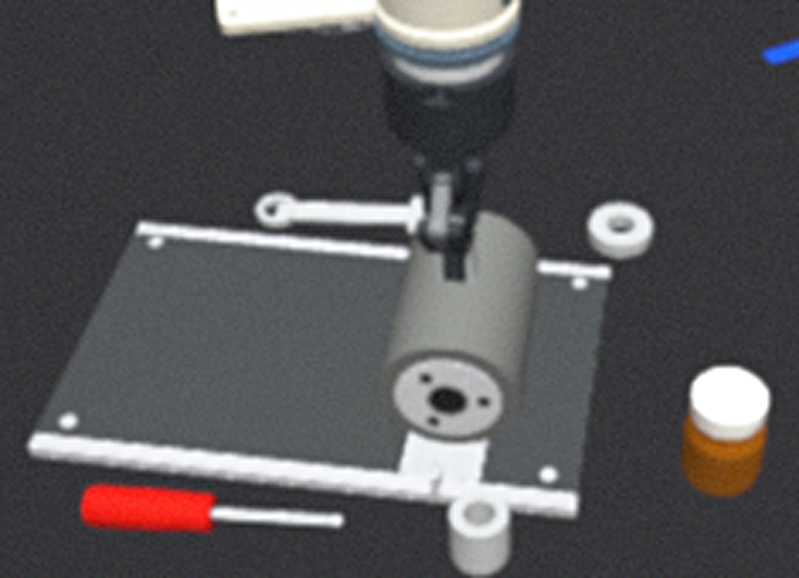

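```bash
python3 -m jog '[[0,0,0,0,0,0.0002,1],[0,0,0,0,0,0.0002,1],[0,0,0,0,0,0.0002,1],[0,0,0,0,0,0.0002,1],[0,0,0,0,0,0.0002,1]]'
python3 - <<'E'
from h import *
for i in range(3):
    get_image("wrist");s=read_state();print(s['clock'],s['tool_pos'][2],s['contact_force'],s['wrist_torque'])
E
```

```text
clock: 24.85
tool_pos: [0.5702, 0.0443, 0.1729]
tool_rot: [[0.284, 0.959, 0.0], [0.959, -0.284, 0.0], [0.0, 0.0, -1.0]]
contact_force: [-2.3, 1.3, 5.7]
opening: 0.0004
24.9 0.1729011458892706 [-2.40774994  1.05403999  5.20840797] [ 0.02984269  0.24080075 -0.01732397]
24.95 0.17286493633120048 [-1.29246861  1.08397739  4.79166022] [0.12927952 0.2198666  0.03124896]
25.0 0.172874993652186 [-1.36967953  0.51922541  5.9402449 ] [0.06543525 0.25993505 0.0191928 ]
```

Run:
```python
from h import *
a=get_image("scene");cv2.imwrite("pics/s9c.png",cv2.resize(a[105:275,95:330],None,fx=3.4,fy=3.4,interpolation=cv2.INTER_CUBIC))
A=cv2.imread("pics/s7c.png",0);B=cv2.imread("pics/s8c.png",0);D=cv2.imread("pics/s9c.png",0)
def tm(I,x0,y0,x1,y1,J):
    t=I[y0:y1,x0:x1];r=cv2.matchTemplate(J[y0-15:y1+15,x0-15:x1+15],t,cv2.TM_CCOEFF_NORMED);_,v,_,l=cv2.minMaxLoc(r);return l[0]-15,l[1]-15,round(v,3)
for J in(B,D): print("face",tm(A,385,350,510,440,J),"control",tm(A,450,490,520,575,J),"jar",tm(A,680,365,775,495,J))
P=np.r_[O+X*.0717+Y*.06,.058];print((proj("scene",P-[0,0,.003])-proj("scene",P))*3.4,(proj("scene",P+np.r_[Y*.003,0])-proj("scene",P))*3.4)
```

```text
face (0, 3, 0.995) control (0, 0, 0.999) jar (0, 0, 0.999)
face (0, 4, 0.993) control (0, 0, 0.999) jar (0, 0, 0.999)
[[0.17113775 3.19356135]] [[4.69617968 0.48839672]]
```

```bash
python3 -m jog '[[0,0,0,0,0,0.0002,1],[0,0,0,0,0,0.0002,1],[0,0,0,0,0,0.0002,1],[0,0,0,0,0,0.0001,1],[0,0,0,0,0,0.0001,1]]'
```

```text
clock: 25.68
tool_pos: [0.5702, 0.0443, 0.1721]
tool_rot: [[0.284, 0.959, 0.0], [0.959, -0.284, 0.0], [0.0, 0.0, -1.0]]
contact_force: [-1.7, 0.0, 5.9]
opening: 0.0001
```

```bash
python3 -m jog '[[0,0,0,0,0,0.0001,1],[0,0,0,0,0,0.0001,1],[0,0,0,0,0,0.0001,1],[0,0,0,0,0,0.0001,1],[0,0,0,0,0,0,1]]'
```

```text
clock: 26.3
tool_pos: [0.5702, 0.0443, 0.1717]
tool_rot: [[0.284, 0.959, 0.0], [0.959, -0.284, 0.0], [0.0, 0.0, -1.0]]
contact_force: [-1.5, 0.8, 5.4]
opening: -0.0002
```

```bash
python3 -m jog '[[0,0,0,0,0,0.0002,1],[0,0,0,0,0,0.0001,1],[0,0,0,0,0,0.0001,1],[0,0,0,0,0,0.0001,1],[0,0,0,0,0,0,1]]'
```

```text
clock: 26.92
tool_pos: [0.5703, 0.0443, 0.1715]
tool_rot: [[0.284, 0.959, 0.0], [0.959, -0.284, 0.0], [0.0, 0.0, -1.0]]
contact_force: [-3.0, 0.8, 8.2]
opening: 0.0001
```

```bash
python3 -m jog '[[0,0,0,0,0,0.0001,1],[0,0,0,0,0,0.0001,1],[0,0,0,0,0,0.0001,1],[0,0,0,0,0,0.0001,1],[0,0,0,0,0,0,1]]'
```

```text
clock: 27.55
tool_pos: [0.5703, 0.0444, 0.1715]
tool_rot: [[0.284, 0.959, 0.001], [0.959, -0.284, 0.0], [0.0, 0.001, -1.0]]
contact_force: [-3.5, 1.5, 11.9]
opening: 0.0
```

```bash
python3 -m jog '[[0,0,0,0,0,0.0001,1],[0,0,0,0,0,0.0001,1],[0,0,0,0,0,0,1],[0,0,0,0,0,0,1],[0,0,0,0,0,0,1]]'
```

```text
clock: 28.18
tool_pos: [0.5703, 0.0444, 0.1715]
tool_rot: [[0.284, 0.959, 0.001], [0.959, -0.284, 0.0], [0.0, 0.001, -1.0]]
contact_force: [-4.4, 1.0, 12.3]
opening: 0.0002
```

```bash
python3 -m jog '[[0,0,0,0,0,0,1],[0,0,0,0,0,0,1],[0,0,0,0,0,0,1],[0,0,0,0,0,0,1],[0,0,0,0,0,0,1]]'
python3 -m jog '[[0,0,0,0,0,0,1],[0,0,0,0,0,0,1],[0,0,0,0,0,0,1],[0,0,0,0,0,0,1],[0,0,0,0,0,0,1]]'
python3 - <<'E'
from h import *
a=get_image("scene");cv2.imwrite("pics/s10c.png",cv2.resize(a[105:275,95:330],None,fx=3.4,fy=3.4,interpolation=cv2.INTER_CUBIC))
A=cv2.imread("pics/s7c.png",0);D=cv2.imread("pics/s10c.png",0)
t=A[350:440,385:510];r=cv2.matchTemplate(D[335:455,370:525],t,cv2.TM_CCOEFF_NORMED);print(cv2.minMaxLoc(r),read_state()["contact_force"])
E
```

```text
clock: 28.8
tool_pos: [0.5703, 0.0444, 0.1715]
tool_rot: [[0.284, 0.959, 0.001], [0.959, -0.284, 0.0], [0.001, 0.001, -1.0]]
contact_force: [-3.6, 2.0, 13.8]
opening: 0.0001
clock: 29.42
tool_pos: [0.5703, 0.0444, 0.1715]
tool_rot: [[0.284, 0.959, 0.001], [0.959, -0.284, 0.0], [0.001, 0.001, -1.0]]
contact_force: [-3.6, 2.0, 13.6]
opening: 0.0002
(-0.14194385707378387, 0.9880386590957642, (30, 0), (15, 20)) [-3.95215109  0.81191031 14.01068811]
```

```bash
python3 -m jog '[[0,0,0,0,0,-0.0005,1],[0,0,0,0,0,-0.0005,1],[0,0,0,0,0,-0.001,1],[0,0,0,0,0,-0.002,1],[0,0,0,0,0,-0.005,1]]'
python3 -m jog '[[0,0,0,0,0,-0.02,1],[0,0,0,0,0,-0.04,1],[0,0,0,-0.05,0,-0.04,1],[0,0,0,-0.06,0,-0.03,1],[0,0,0,-0.06,0,0,1]]'
python3 -m jog '[[0,0,0,-0.06,0,0,1],[0,0,0,-0.03,0,0,1],[0,0,0,0,0,0,1],[0,0,0,0,0,0,1],[0,0,0,0,0,0,1]]'
python3 - <<'E'
from h import *
a=get_image("scene");cv2.imwrite("pics/s11c.png",cv2.resize(a[105:275,95:330],None,fx=3.4,fy=3.4,interpolation=cv2.INTER_CUBIC))
A=cv2.imread("pics/s7c.png",0);D=cv2.imread("pics/s11c.png",0)
t=A[350:440,385:510];r=cv2.matchTemplate(D[335:455,370:525],t,cv2.TM_CCOEFF_NORMED);print(cv2.minMaxLoc(r),read_state()["contact_force"])
a=get_image("top")[125:285,205:405]
cv2.imwrite("pics/t11c.png",cv2.resize(a,None,fx=3.7,fy=3.7,interpolation=cv2.INTER_CUBIC))
E
```

```text
clock: 30.1
tool_pos: [0.57, 0.0442, 0.1791]
tool_rot: [[0.284, 0.959, -0.001], [0.959, -0.284, -0.0], [-0.0, -0.001, -1.0]]
contact_force: [-0.8, 0.1, 0.9]
opening: -0.0002
clock: 30.72
tool_pos: [0.5241, -0.1152, 0.3092]
tool_rot: [[0.283, 0.959, 0.006], [0.959, -0.283, -0.001], [0.0, 0.006, -1.0]]
contact_force: [0.5, -0.2, -0.8]
opening: -0.0002
clock: 31.35
tool_pos: [0.4981, -0.1989, 0.3062]
tool_rot: [[0.283, 0.959, -0.0], [0.959, -0.283, 0.0], [0.0, -0.0, -1.0]]
contact_force: [-0.3, -0.2, -0.6]
opening: 0.0001
(-0.14504456520080566, 0.9909458756446838, (30, 0), (15, 20)) [ 0.09976414 -0.04149087  0.62063694]
```

View pics/s11c.png

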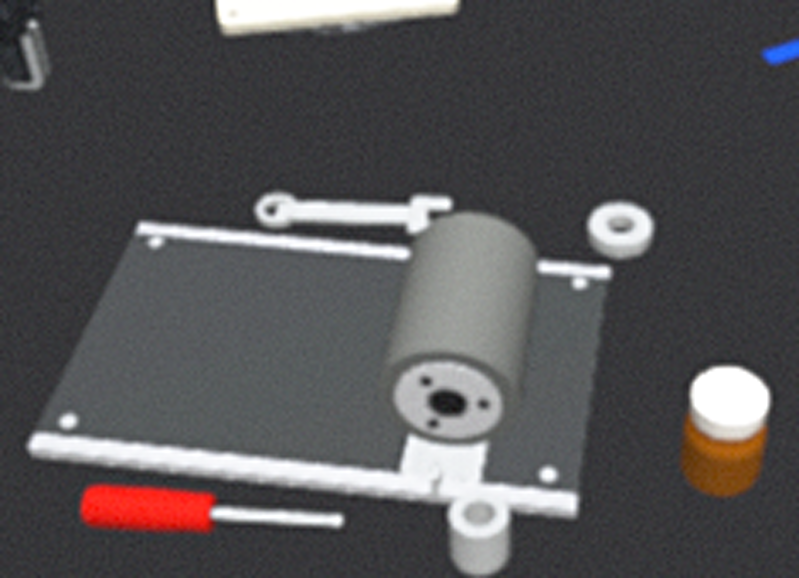

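View pics/t11c.png

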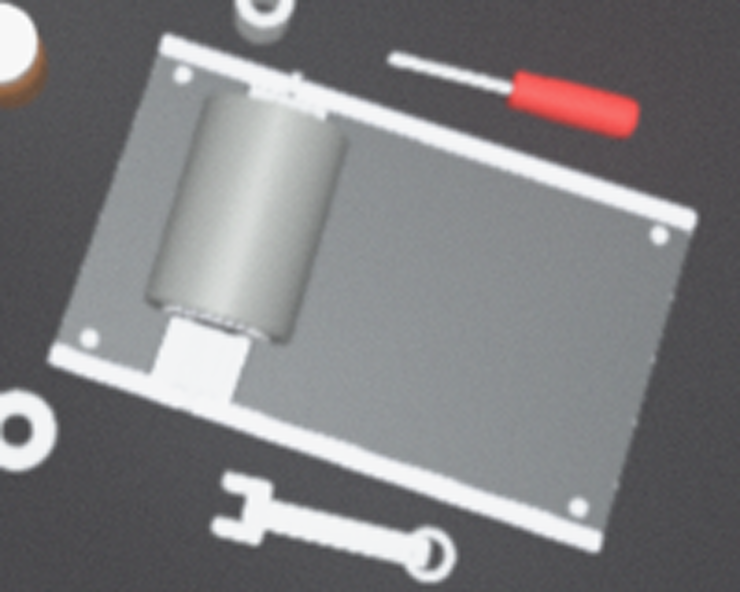

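```bash
python3 -c "
from station import *
print(job_done())"
```

```text
the job is handed in; nothing more can be done
None
```

The roller is in the slot on the seat line and let go, with the strip sunk. I handed the job in about 31.5 s into the run.

**Rolling:** I pushed the roller from behind with the open fingers at no more than 20 mm/s, slowing to about 5–10 mm/s for the last stretch. Push forces stayed near zero, with the largest reading about 2.5 N. After I backed off, its axis was about 1 mm from the line in the top and scene cameras.

**Pressing:** I pressed straight down with the closed fingertips until the strip reached its stop. I then held a reading of 12–14 N for a little over a second and lifted straight off.

**Last checks:**
- **Depth:** The scene camera shows the roller end 4.7 mm lower than before the press, against the expected 5 mm. It did not move along the track and stayed down after release. The tool's travel from first contact to the stop was about 5 mm.
- **Bystanders:** The bush and jar matched before and after images taken during the press. The bearing, wrench and screwdriver look unmoved in the last pictures.

**What disagreed:**
- **Force while sinking:** The strip went down at a reading of about 5 N, below the 7–11 N I expected. The reading may be low. The hold at the stop read well inside 8–20 N.
- **Sideways force:** During the hold there was also about 4 N along the roller axis.
- **Wrist camera:** Before the press it put the axis about 3 mm short of the blades, against about 1 mm in the other two views. Both are within the 7 mm allowed.
- **Skew:** The roller is still 0.035–0.047 rad askew in the top view, so it may be slightly over the 0.04 rad allowed at the start.

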